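# Tension the spindle sander's drive belt and lock it

### The arm

A 6-joint arm with a two-finger parallel gripper is mounted at the origin on the work surface. World frame = base frame: x ahead of the robot, y to its left, z up, the work surface at z = 0. Lengths are in m, angles in rad, forces in N, time in s.
With the tool pointing down it reaches from about 0.375 to 0.975 m from the base axis. Payload 3.8 kg.
Tool frame: the origin (TCP) lies at the very end of the fingers, on their centre line; the grasp point (between the pads) lies 19 mm behind it; z points along the fingers, y is the line along which they close (so a half turn about z gives the same grasp; the last joint's range is limited). The gripper opens to 85 mm and grips with 20 to 120 N. Pads are 22 mm wide; open, the fingers measure 114 mm over their backs; the gripper's body (76 mm by 85 mm) begins 54 mm behind the grasp point. The pads swing forward as they close: fully open they stand 13 mm farther back than shut.
Start: joints at [1.065, 0.264, 1.604, -0, 1.274, -0.037], TCP at [0.305, 0.602, 0.192] pointing down, gripper open.
Joint ranges: [-2.63, 2.63], [-0.94, 2.18], [0.31, 2.57], [-1.31, 4.45], [0, 2.66], [-2.55, 2.55]. Speed limits (rad/s): [2.57, 2.57, 3.14, 3.14, 3.14, 3.14].

### API

Orientations are given as a rotation vector (axis times angle).
In Python, from workcell import monitor, viewer, job gives the robot as it stands. The module is installed in compiled form; this text tells all that it offers.
- The arm moves only by the tool step_arm, never from a script. Its argument "series" is one flat list of numbers, 4 for each row, row after row: the shift along the tool's x, y, z in m, then the turn about the tool's z in rad. A call has 1 to 8 rows; each row is the pose to reach, as a shift and turn from the pose commanded when the call began, along the tool's axes at that moment; what a row does not reach only later rows make up. A row lasts 1/8 s, in which the tool goes at most 62.5 mm and 10.7 degrees, less where a joint would pass 70% of its speed; a pose out of reach is approached as far as the arm can. A call with a gripper value outside its range is refused whole. "gripper" is the opening, from 0 (shut) to 1 (fully open), set as the call begins (left out, the last holds). The fingers move at their own pace and stop on an object; "newtons" is the grip in N (left out, the last holds). Time passes only in rows, so rows that repeat a pose let the fingers close. It gives the time, the measured TCP pose, the force, the opening and the grip force at its end, in the units of the state.
- monitor.read_state(): the state, without advancing time (a new reading comes with each control period).
- viewer.read_camera(name): name is "scene" or "top"; returns a dict with "image" (420x560x3 uint8, red, green, blue), "intrinsics" (3x3 intrinsics, pixels), "distortion" ([k1, k2, p1, p2, k3] as OpenCV has them; the pictures are not rectified), "T" (4x4, takes a point from camera to world coordinates). Camera axes: x right, y up, looking along -z (the intrinsics and any distortion apply to the point x, -y, -z); pixel columns grow to the right and rows downward; lengths in m; the calibration is good to about 2 mm. A picture is of the moment at which its call begins. There is no depth.
- job.finish_job(): hands the job in; it is judged then, once.
Trained networks look in a picture, given as the dict that the camera call returned (one of the last four; its "shot" number tells which), for a name from the list of things; names that differ only in an ending like _2 or _b are one class to them, and where a whole thing is asked for, a point or a joint stands for the part that bears it (a point fixed in the world has none). Each returns a list of dicts, best first, with "score" (0 to 1); they miss things now and then, are a little off and sometimes report something else, mostly with a low value. They report only what shows in the picture. A call takes as long as a camera call.
- viewer.boxes_of(picture, label): "extent" ([centre column, centre row, width, height] in pixels, round what is visible of it).
- viewer.spot_point(picture, label): "point" ([column, row] in pixels: a listed point, or the origin of a listed thing).
The state is a dict: "time": time; "q": joint angles; "joint_vel": joint speeds; "joint_torque": joint torques, N m; "tool_pos": TCP position; "tcp_rot": TCP orientation; "wrist_force": force on the tool from outside, world axes, zero at the start; "torque": the same for the moment, N m; "width": opening from 0.0 (shut) to 1.0 (fully open); "grip_force": force on a finger pad.
Only numpy, scipy, OpenCV 4.12 (cv2) and the standard library are available. Lean on these libraries where they do the work, as an engineer would, in place of code of your own. Each camera call takes 0.05 s, during which the arm holds its last target. There are 200 camera calls.

### The job

Wind the red tension wheel on the bench sander clockwise (seen from above) by its black crank handle, through the light run-up and on until it turns firm, at about 13 newtons of push on the turning handle, and stop there; it must never be wound as tight as 19 newtons. Then swing the orange-tipped lock lever fully over to its far side and let go. Leave the offcut, bottle, sanding sleeve and screwdriver where they are.

Things in the scene. Friction and masses are not known exactly. Their poses are not given: they have to be found in the camera images.
- sander: Fixed green bench spindle sander, aluminium top 300 x 480 mm, 132 mm above the bench. Origin on the bench under the tension wheel's axis; z up, x from the near (robot) side to the far side, y left. Grey belt cover (200 x 170 mm round the axis) up to 162 mm. Upright sanding drum, 50 mm across, top at 229 mm, at x 20, y 190 mm. Lock lever at y -165 mm.
- wheel_hub (a point): On the vertical axis of the red tension wheel (disc 124 mm across, 12 mm thick), at its top, 198 mm above the bench; a nut rises 4 mm above. The screw holds itself and its tension, so the push read with the hand at rest can read several N below the push while turning; turning counts. Turned back it freewheels and slackens nothing: overwinding cannot be undone. Its angle does not show the run-up left.
- handle_mid (a point): Middle of the upright black crank handle, 22 mm across, 200 to 250 mm above the bench, spinning freely on its pin 50 mm from the wheel's axis; the point is at 226 mm. Turning it clockwise takes 1 N over an unknown run-up of 2.5 to 5.5 rad; then, once it meets the spring, 10 N plus 5 N per further rad: 13 N at 0.6, 18 N at 1.6, 19 N at 1.8 rad.
- idler (a joint): Belt idler stud (brass collar 16 mm across) in the short black slot at the near edge of the belt cover, m, backed by a very stiff spring. 0 with the belt slack; it gives only 0.02 mm per rad wound against the spring (0.012 mm at 13 N), far less than the error of its reading or what an eye can see: only the push at the handle tells the tension.
- lock (a joint): Lock lever angle: 0 rad leaning to the near side (-x of the sander) = open, 1.0 rad leaning to the far side (+x) = locked, at its stop. It starts within 0.12 rad of open. A light push (about 1 N at the tip) swings it; it stays where it is left.
- lock_tip (a point): Centre of the lever's orange ball (26 mm across), 80 mm from its pivot, which lies along the sander's y axis at its x -45, y -165 mm, 154 mm above the bench. The ball is 224 mm above the bench at either end of its swing, 234 mm when upright. Steel stem 10 mm across below it; pivot block 70 x 50 mm, up to 167 mm.
- workpiece: Loose wooden offcut 100 x 55 x 22 mm lying on the sander's top near the drum; origin at the centre of its underside. Leave alone.
- water: Loose full water bottle, 64 mm across, 190 mm tall, standing on the bench; origin at the centre of its underside. Leave alone.
- sleeve: Loose spare sanding sleeve, a brown tube 54 mm across and 90 mm tall standing on the bench; origin at the centre of its underside. Leave alone.
- screwdriver: Loose screwdriver with a red handle, 200 mm long, lying on the bench; origin at its middle. Leave alone.

How it is judged:
On the way, in this order (a step that is already met when the one before it is completed fails the run):
1. the tension wheel is wound to a firm 11 to 18 N at the handle and stays there (value of joint idler between 4e-06 and 3.2e-05 m), for 0.3 s.
2. then the lock lever is swung over to its far side (value of joint lock above 0.85 rad), for 0.2 s.
At the end, for the whole second after the job is handed in: The tensioner is left wound to between 11 and 18 N at the handle (idler stud 0.004 to 0.032 mm from slack), the lock lever lies beyond 0.85 rad of its 1.0 rad swing and is at rest (all of step 1 and value of joint lock above 0.85 rad and velocity of joint lock between -0.05 and 0.05 rad/s); the robot touches nothing.
It fails at once if the tensioner is overwound past 19 N at the handle (idler stud beyond 0.036 mm) (value of joint idler above 3.6e-05 m).
It fails at once if the wooden offcut on the sander table is moved by more than 30 mm or tipped (distance of workpiece from where it was at the start of the episode above 0.03 m or angle between workpiece's own z axis and vertical above 0.5 rad).
It fails at once if the water bottle is moved by more than 30 mm or tipped (distance of water from where it was at the start of the episode above 0.03 m or angle between water's own z axis and vertical above 0.5 rad).
It fails at once if the spare sanding sleeve is moved by more than 30 mm or tipped (distance of sleeve from where it was at the start of the episode above 0.03 m or angle between sleeve's own z axis and vertical above 0.5 rad).
It fails at once if the screwdriver is moved by more than 30 mm or tipped (distance of screwdriver from where it was at the start of the episode above 0.03 m).
It also fails if it takes over 61 s, if anything falls off the work surface, if the arm or the gripper's body presses on something with over 40 N, if the wrist force passes 120 N, or if a joint passes its speed limit or range.

## Working session

There is one attempt and no reset: what is moved stays moved. The work goes in short steps, Python scripts to look and compute and a tool call to move; the robot and the scene stay as the last step left them, time stands still between calls to the robot, and variables do not carry over. Pictures are saved under pics/ and viewed, at most 12 in all, crops included, and the job is handed in when it is done.

Besides the shell and the picture viewer there is one more tool, called after "Emit:" as name(argument=value, ...) on one line, values as JSON. step_arm: Moves the arm, as the interface text tells. Its arguments: {"type":"object","properties":{"series":{"type":"array"},"gripper":{"type":"number"},"newtons":{"type":"number"}},"required":["series"]}

```bash
mkdir -p pics; cat > h.py <<'E'
import numpy as np, cv2
from workcell import monitor, viewer, job
def ray(p,uv):
    K=np.array(p["intrinsics"],float);d=np.array(p["distortion"],float)
    n=cv2.undistortPoints(np.array([[uv]],float),K,d)[0,0]
    T=np.array(p["T"]);return T[:3,3],T[:3,:3]@np.array([n[0],-n[1],-1.])
def atz(p,uv,z):
    o,r=ray(p,uv);return o+r*(z-o[2])/r[2]
def proj(p,X):
    T=np.array(p["T"]);c=T[:3,:3].T@(np.array(X)-T[:3,3])
    return cv2.projectPoints(np.array([[c[0],-c[1],-c[2]]]),np.zeros(3),np.zeros(3),np.array(p["intrinsics"],float),np.array(p["distortion"],float))[0].ravel()
E
cat > a.py <<'E'
from h import *
np.set_printoptions(precision=4,suppress=True)
Z=dict(wheel_hub=.198,handle_mid=.226,lock_tip=.224,sander=0,workpiece=.132,water=0,sleeve=0,screwdriver=.015)
for n in ("scene","top"):
    p=viewer.read_camera(n);cv2.imwrite(f"pics/{n}0.png",cv2.cvtColor(p["image"],cv2.COLOR_RGB2BGR))
    print(n,np.array(p["T"])[:3,3])
    for k,z in Z.items():
        for r in viewer.spot_point(p,k)[:2]: print(k,round(r["score"],2),np.round(r["point"],1),atz(p,r["point"],z))
s=monitor.read_state();print({k:np.round(v,4) for k,v in s.items()})
E
python3 a.py
```

```text
scene [1.3434 0.179  0.8802]
wheel_hub 0.62 [269.7 188.4] [ 0.4983 -0.0487  0.198 ]
handle_mid 0.72 [253.9 188.8] [ 0.5422 -0.0823  0.226 ]
lock_tip 0.53 [230.1 158. ] [ 0.4021 -0.1956  0.224 ]
workpiece 0.75 [337.9 211. ] [0.4882 0.152  0.132 ]
sleeve 0.85 [429.  241.7] [0.4348 0.4431 0.    ]
sleeve 0.69 [164.9 198.6] [ 0.3762 -0.4794  0.    ]
screwdriver 0.69 [144.  246.8] [ 0.6261 -0.4315  0.015 ]
top [0.317  0.0002 1.2651]
wheel_hub 0.75 [305.4 199.9] [ 0.5126 -0.041   0.198 ]
handle_mid 0.41 [322.7 182. ] [ 0.5534 -0.0848  0.226 ]
lock_tip 0.4 [362.3 244.3] [ 0.3941 -0.179   0.224 ]
workpiece 0.82 [233.  218.9] [0.4741 0.1559 0.132 ]
water 0.59 [444.9 250.7] [ 0.3897 -0.462   0.    ]
sleeve 0.71 [139.4 243.8] [0.4199 0.4557 0.    ]
screwdriver 0.77 [429.4 179.2] [ 0.6058 -0.4266  0.015 ]
screwdriver 0.64 [362.6 246.4] [ 0.4034 -0.2157  0.015 ]
{'time': np.float64(0.9), 'q': array([ 1.0651,  0.2639,  1.604 ,  0.    ,  1.2737, -0.0369]), 'joint_vel': array([-0.0013,  0.0007, -0.0005,  0.0012, -0.0001,  0.0003]), 'joint_torque': array([  0.0004, -51.5038, -36.7735,   0.0001,   0.0003,   0.    ]), 'tool_pos': array([0.305 , 0.6022, 0.192 ]), 'tcp_rot': array([0.7297, 3.0557, 0.0001]), 'wrist_force': array([-1.0853, -0.0492, -0.3363]), 'torque': array([-0.0576, -0.0449,  0.0191]), 'grip_force': np.float64(0.0), 'width': np.float64(1.0045)}
```

```bash
python3 - <<'E'
import cv2
a=cv2.imread("pics/top0.png")[120:300,190:420]
b=cv2.imread("pics/scene0.png")[110:290,180:410]
cv2.imwrite("pics/c0.png",cv2.resize(cv2.vconcat([a,b]),None,fx=1.66,fy=1.66,interpolation=cv2.INTER_CUBIC) if 0 else cv2.hconcat([cv2.resize(x,(400,313),interpolation=cv2.INTER_CUBIC) for x in (a,b)]))
E
```

```text
(no output)
```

View pics/c0.png

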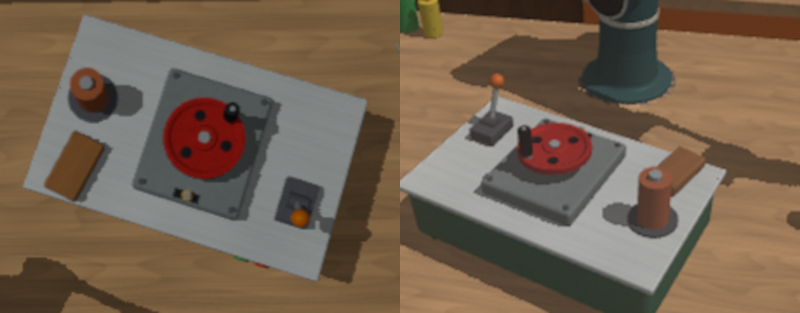

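View pics/top0.png

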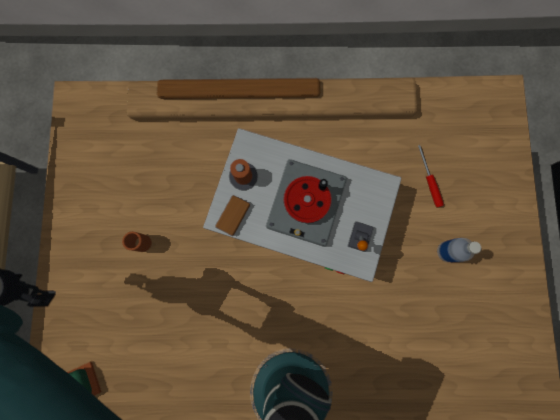

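The scene is clear: the red wheel is at about (305,200) in the top view, the handle at (323,183), and the orange ball at (362,245), leaning to the near side. The sander's yaw is about -0.29 rad. Next I'll refine these by colour.

```bash
cat > b.py <<'E'
from h import *
from scipy.optimize import least_squares
np.set_printoptions(precision=4,suppress=True)
P={n:viewer.read_camera(n) for n in ("scene","top")}
for n,p in P.items():
    hsv=cv2.cvtColor(p["image"],cv2.COLOR_RGB2HSV).astype(int);H,S,V=hsv[...,0],hsv[...,1],hsv[...,2]
    red=(((H<5)|(H>175))&(S>200)&(V>90)).astype(np.uint8)
    def big(m,c,r=40):
        k,l,st,ce=cv2.connectedComponentsWithStats(m)
        o=[i for i in range(1,k) if np.hypot(*(ce[i]-c))<r]
        i=max(o,key=lambda i:st[i,4]);return l==i,ce[i],st[i]
    hub=proj(p,[.508,-.045,.198])
    m,c,st=big(red,hub)
    pts=cv2.convexHull(np.argwhere(m)[:,::-1].astype(np.float32))[:,0]
    W=np.array([atz(p,q,.198)[:2] for q in pts])
    f=least_squares(lambda v:np.hypot(*(W-v[:2]).T)-v[2],[.508,-.045,.062],loss="soft_l1",f_scale=.002)
    print(n,"disc",st,f.x)
    ora=((H>5)&(H<15)&(S>190)&(V>150)).astype(np.uint8)
    m,c,st=big(ora,proj(p,[.40,-.187,.224]),20);print("ball",c,st,atz(p,c,.226))
    blk=(V<60).astype(np.uint8)
    m,c,st=big(blk,proj(p,[.548,-.083,.226]),10);print("handle",c,st,atz(p,c,.226))
E
python3 b.py
```

```text
Traceback (most recent call last):
  File "b.py", line 13, in <module>
    m,c,st=big(red,hub)
           ~~~^^^^^^^^^
  File "b.py", line 11, in big
    i=max(o,key=lambda i:st[i,4]);return l==i,ce[i],st[i]
ValueError: max() iterable argument is empty
```

```bash
sed -i 's/(S>200)&(V>90)/(S>170)\&(V>70)/; s/(S>190)&(V>150)/(S>150)\&(V>120)/' b.py
sed -i 's/    hub=proj/    print([hsv[tuple(np.round(proj(p,X)[::-1]).astype(int))] for X in ([.5,-.045+.03,.198],[.40,-.187,.224],[.548,-.083,.226])])\n    hub=proj/' b.py
python3 b.py
```

```text
[array([ 5, 36, 42]), array([ 11, 169, 104]), array([ 8, 47, 43])]
scene disc [253 182  37  25 546] [ 0.521  -0.0455  0.0576]
ball [235.8974 155.1026] [233 152   7   7  39] [ 0.3864 -0.1814  0.226 ]
handle [252.3621 191.5   ] [248 183  13  17 116] [ 0.5546 -0.0835  0.226 ]
[array([  0, 158,  50]), array([ 14, 250, 102]), array([120,  15,  35])]
top disc [ 284  176   47   47 1475] [ 0.5153 -0.0457  0.0604]
ball [359. 242.] [359 242   1   1   1] [ 0.3998 -0.1708  0.226 ]Traceback (most recent call last):
  File "b.py", line 22, in <module>
    m,c,st=big(blk,proj(p,[.548,-.083,.226]),10);print("handle",c,st,atz(p,c,.226))
           ~~~^^^^^^^^^^^^^^^^^^^^^^^^^^^^^^^^^^
  File "b.py", line 11, in big
    i=max(o,key=lambda i:st[i,4]);return l==i,ce[i],st[i]
ValueError: max() iterable argument is empty
```

Emit:
step_arm(series=[0, 0, -0.06, 0, 0, 0, -0.12, 0, -0.036, -0.034, -0.14, 0, -0.08, -0.075, -0.14, 0, -0.124, -0.116, -0.14, 0, -0.167, -0.158, -0.14, 0, -0.211, -0.199, -0.14, 0, -0.255, -0.24, -0.14, 0], gripper=0.75)

```text
time: 2.1
tool_pos: [0.4244, 0.2711, 0.3323]
tcp_rot: [0.729, 3.055, 0.001]
wrist_force: [0.9, -0.1, 0.6]
width: 0.751
grip_force: 0.0
```

Emit:
step_arm(series=[-0.044, -0.041, 0, 0, -0.087, -0.082, 0, 0, -0.131, -0.123, 0, 0, -0.174, -0.164, 0, 0, -0.218, -0.205, 0, 0, -0.258, -0.241, 0, 0, -0.276, -0.259, 0, 0, -0.276, -0.259, 0, 0])

```text
time: 3.1
tool_pos: [0.5534, -0.0848, 0.3316]
tcp_rot: [-0.734, -3.054, 0.0]
wrist_force: [0.2, -0.5, 0.3]
width: 0.749
grip_force: 0.0
```

```bash
python3 - <<'E'
from h import *
ims=[]
for n in ("scene","top"):
    p=viewer.read_camera(n);im=cv2.cvtColor(p["image"],cv2.COLOR_RGB2BGR)
    s=monitor.read_state()
    c=proj(p,[.53,-.06,.21]).astype(int);x0,y0=c[0]-65,c[1]-60
    print(n,[(r["point"],atz(p,r["point"],.226).round(4)) for r in viewer.spot_point(p,"handle_mid")[:1]])
    cr=cv2.resize(im[y0:y0+100,x0:x0+130],(520,400),interpolation=cv2.INTER_CUBIC)
    for X in ([.553,-.083,.25],[.516,-.0456,.202],[.3895,-.18,.224]):
        u=(proj(p,X)-[x0,y0])*4; cv2.circle(cr,tuple(u.astype(int)),4,(255,255,0),1)
    ims.append(cr)
print(s["time"],s["tool_pos"],s["tcp_rot"],s["wrist_force"])
cv2.imwrite("pics/c1.png",cv2.resize(cv2.hconcat(ims),(800,308)))
E
```

```text
scene [([252.2, 186.6], array([ 0.5333, -0.0896,  0.226 ]))]
top [([323.5, 183.3], array([ 0.55  , -0.0868,  0.226 ]))]
3.25 [ 0.55298451 -0.08217373  0.33204179] [-7.28997764e-01 -3.05561165e+00 -7.77991817e-04] [-0.22439728  0.29909702 -0.09960693]
```

View pics/c1.png

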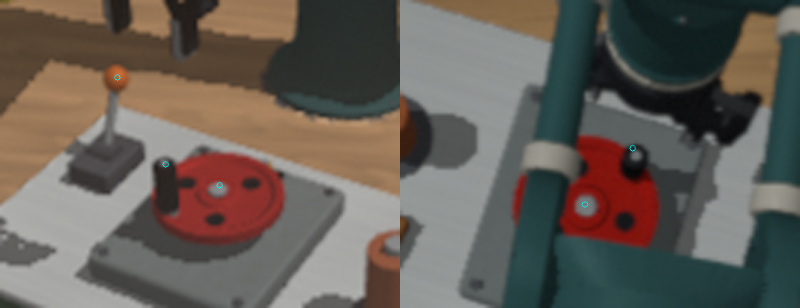

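The marks match well: the handle top is about 4 mm nearer than I marked it, at around (0.549,-0.084), and the hub is right on. Now I'll lower over the handle and grip it.

Emit:
step_arm(series=[0.003, -0.004, 0.05, 0, 0.003, -0.004, 0.09, 0, 0.003, -0.004, 0.115, 0, 0.003, -0.004, 0.123, 0, 0.003, -0.004, 0.124, 0])

```text
time: 3.92
tool_pos: [0.5488, -0.0844, 0.2084]
tcp_rot: [0.728, 3.056, 0.0]
wrist_force: [0.2, 0.2, 1.1]
width: 0.75
grip_force: 0.0
```

Emit:
step_arm(series=[0, 0, 0, 0, 0, 0, 0, 0, 0, 0, 0, 0, 0, 0, 0, 0, 0, 0, 0, 0, 0, 0, 0, 0], gripper=0, newtons=60)

```text
time: 4.68
tool_pos: [0.5498, -0.0852, 0.2097]
tcp_rot: [0.729, 3.053, 0.001]
wrist_force: [0.4, 1.1, 5.8]
width: -0.001
grip_force: 3.0
```

```bash
python3 - <<'E'
from h import *
ims=[]
for n in ("scene","top"):
    p=viewer.read_camera(n);im=cv2.cvtColor(p["image"],cv2.COLOR_RGB2BGR)
    s=monitor.read_state()
    c=proj(p,[.53,-.06,.21]).astype(int);x0,y0=c[0]-65,c[1]-60
    cr=cv2.resize(im[y0:y0+100,x0:x0+130],(520,400),interpolation=cv2.INTER_CUBIC)
    for X in ([.549,-.085,.25],[.549,-.085,.208]):
        u=(proj(p,X)-[x0,y0])*4; cv2.circle(cr,tuple(u.astype(int)),4,(255,255,0),1)
    ims.append(cr)
print(s["time"],s["tool_pos"],s["wrist_force"],s["torque"],s["width"],s["grip_force"])
cv2.imwrite("pics/c2.png",cv2.resize(cv2.hconcat(ims),(800,308)))
E
```

```text
4.775 [ 0.54972383 -0.08518634  0.20969393] [-0.73230943  0.44155613  6.16886505] [0.17557611 0.12346642 0.03607112] 0.00023770748566569774 2.9658846266102046
```

View pics/c2.png

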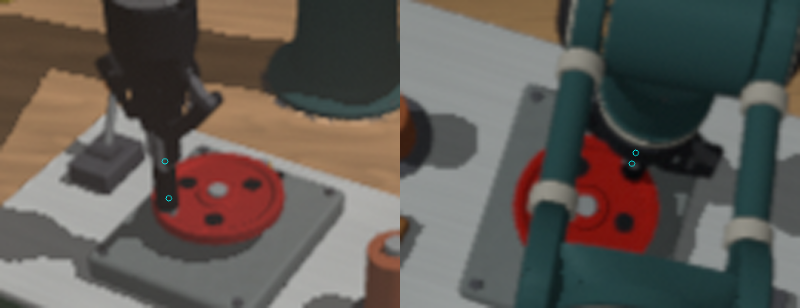

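Emit:
step_arm(series=[0, 0, 0, 0, 0, 0, 0, 0, 0, 0, -0.05, 0, 0, 0, -0.1, 0, 0, 0, -0.12, 0], gripper=0.8)

```text
time: 5.4
tool_pos: [0.5498, -0.0856, 0.3312]
tcp_rot: [0.729, 3.051, -0.0]
wrist_force: [-0.0, 1.1, -0.2]
width: 0.799
grip_force: 0.0
```

```bash
python3 - <<'E'
from h import *
ims=[]
for n in ("scene","top"):
    p=viewer.read_camera(n);im=cv2.cvtColor(p["image"],cv2.COLOR_RGB2BGR)
    s=monitor.read_state()
    c=proj(p,[.53,-.06,.21]).astype(int);x0,y0=c[0]-35,c[1]-40
    print(n,x0,y0,[(r["point"],atz(p,r["point"],.226).round(4)) for r in viewer.spot_point(p,"handle_mid")[:1]])
    cr=cv2.resize(im[y0:y0+80,x0:x0+66],(396,480),interpolation=cv2.INTER_NEAREST)
    for X in ([.549,-.085,.25],[.549,-.085,.2],[.516,-.0456,.202]):
        u=(proj(p,X)-[x0,y0]+.5)*6; cv2.circle(cr,tuple(u.astype(int)),4,(255,255,0),1)
    ims.append(cr)
print(s["time"],s["tool_pos"],s["wrist_force"],s["torque"],s["width"],s["grip_force"])
cv2.imwrite("pics/c3.png",cv2.hconcat(ims))
E
```

```text
scene 228 151 [([252.2, 190.5], array([ 0.5503, -0.0851,  0.226 ]))]
top 277 152 [([322.2, 187.6], array([ 0.5388, -0.0832,  0.226 ]))]
5.55 [ 0.54887006 -0.0852767   0.32783585] [ 0.50270184 -0.02631467 -0.66529515] [ 0.02245551  0.01833586 -0.01551372] 0.8017117052747181 0.0
```

View pics/c3.png

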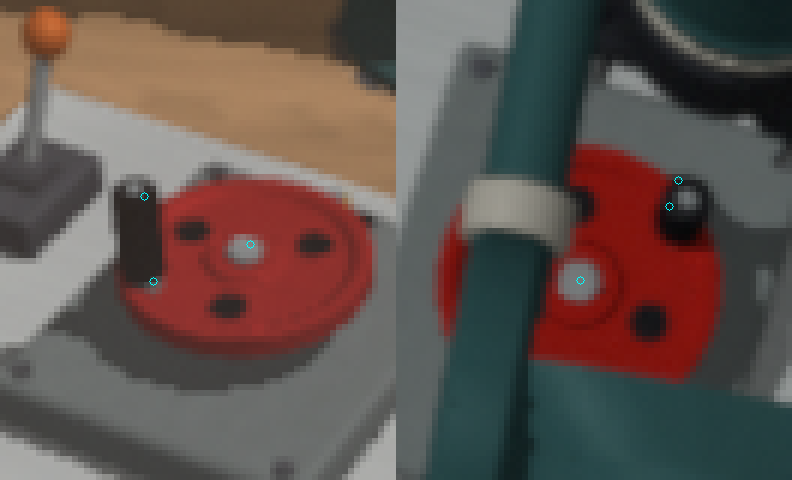

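```bash
python3 - <<'E'
from h import *
for n,uv in (("scene",(249.5,181.9)),("top",(325.3,185.2))):
    p=viewer.read_camera(n);print(n,atz(p,uv,.251).round(4),proj(p,[.516,-.0456,.202]))
E
```

```text
scene [ 0.5452 -0.0921  0.251 ] [269.31466332 191.17139494]
top [ 0.5395 -0.089   0.251 ] [307.20201675 198.32136259]
```

```bash
python3 - <<'E'
from h import *
ims=[]
for n in ("scene","top"):
    p=viewer.read_camera(n);im=cv2.cvtColor(p["image"],cv2.COLOR_RGB2BGR)
    c=proj(p,[.549,-.0855,.30]).astype(int);x0,y0=c[0]-33,c[1]-45
    cr=cv2.resize(im[y0:y0+80,x0:x0+66],(396,480),interpolation=cv2.INTER_NEAREST)
    for X in ([.5495,-.0855,.329],[.549+.0154,-.0855+.030,.339],[.549-.0154,-.0855-.030,.339],[.5415,-.0895,.25]):
        u=(proj(p,X)-[x0,y0]+.5)*6; cv2.circle(cr,tuple(u.astype(int)),4,(255,255,0),1)
    ims.append(cr)
cv2.imwrite("pics/c4.png",cv2.hconcat(ims))
E
```

```text
(no output)
```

View pics/c4.png

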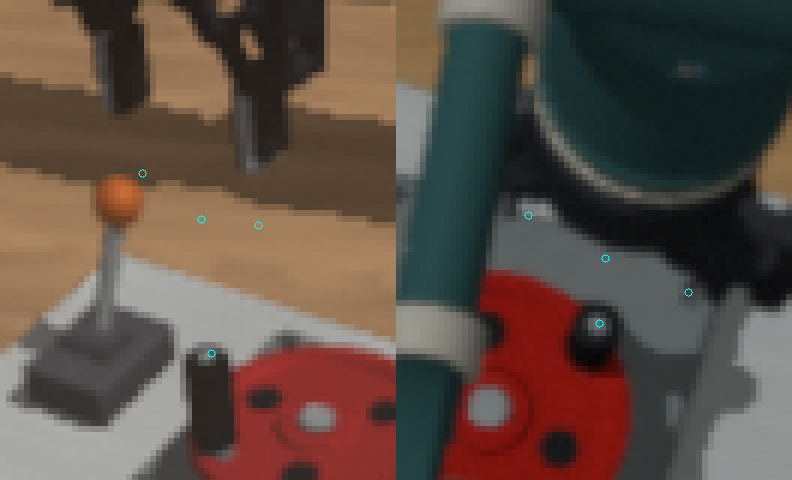

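```bash
python3 - <<'E'
from h import *
s=monitor.read_state();print(s["tool_pos"],s["q"],s["tcp_rot"])
for n in("scene","top"):
    p=viewer.read_camera(n);c=proj(p,[.549,-.0855,.30]).astype(int);print(n,"crop origin",c-[33,45],"T",np.array(p["T"]).round(3).tolist())
    for z in (.339,.359,.379):
        print(z,proj(p,[.564,-.055,z]).round(1),proj(p,[.534,-.1155,z]).round(1))
E
```

```text
[ 0.54765355 -0.08493255  0.32541598] [-1.98775773e-01 -1.68299998e-02  1.67590825e+00 -3.98262450e-05
  1.48668428e+00 -1.30073487e+00] [-7.28748558e-01 -3.05161803e+00  2.95307741e-04]
scene crop origin [216 123] T [[-0.193, -0.646, 0.738, 1.343], [0.981, -0.111, 0.158, 0.179], [-0.02, 0.755, 0.656, 0.88], [0.0, 0.0, 0.0, 1.0]]
0.339 [258.8 160. ] [239.2 151.5]
0.359 [258.3 153.3] [238.4 144.9]
0.379 [257.7 146.4] [237.6 138.2]
top crop origin [292 131] T [[-0.01, 0.985, -0.175, 0.317], [-1.0, -0.012, -0.009, 0.0], [-0.011, 0.175, 0.985, 1.265], [0.0, 0.0, 0.0, 1.0]]
0.339 [313.3 166.6] [340.2 179.1]
0.359 [313.8 164.3] [341.3 177. ]
0.379 [314.3 161.9] [342.4 174.8]
```

Emit:
step_arm(series=[0, 0, 0, 0, 0, 0, 0, 0, 0, 0, 0, 0], gripper=0.45)

```text
time: 6.28
tool_pos: [0.5488, -0.0851, 0.3281]
tcp_rot: [0.73, 3.056, 0.0]
wrist_force: [0.2, -0.4, 0.4]
width: 0.452
grip_force: 0.0
```

```bash
python3 - <<'E'
from h import *
ims=[]
for n in ("scene","top"):
    p=viewer.read_camera(n);im=cv2.cvtColor(p["image"],cv2.COLOR_RGB2BGR)
    c=proj(p,[.549,-.0855,.34]).astype(int);x0,y0=c[0]-33,c[1]-40
    cr=cv2.resize(im[y0:y0+80,x0:x0+66],(396,480),interpolation=cv2.INTER_NEAREST)
    for z in (.329,.349,.369):
        u=(proj(p,[.549,-.0855,z])-[x0,y0]+.5)*6; cv2.circle(cr,tuple(u.astype(int)),4,(255,255,0),1);print(n,z,u)
    ims.append(cr)
s=monitor.read_state();print(s["time"],s["tool_pos"],s["width"])
cv2.imwrite("pics/c5.png",cv2.hconcat(ims))
E
```

```text
scene 0.329 [207.40204077 266.796132  ]
scene 0.349 [203.49324419 227.41752724]
scene 0.369 [199.47842139 186.96851424]
top 0.329 [203.66367732 254.2554653 ]
top 0.349 [208.19169831 241.37253231]
top 0.369 [212.91426157 227.93754237]
6.375 [ 0.54878858 -0.08509951  0.32807634] 0.44821278760805094
```

View pics/c5.png

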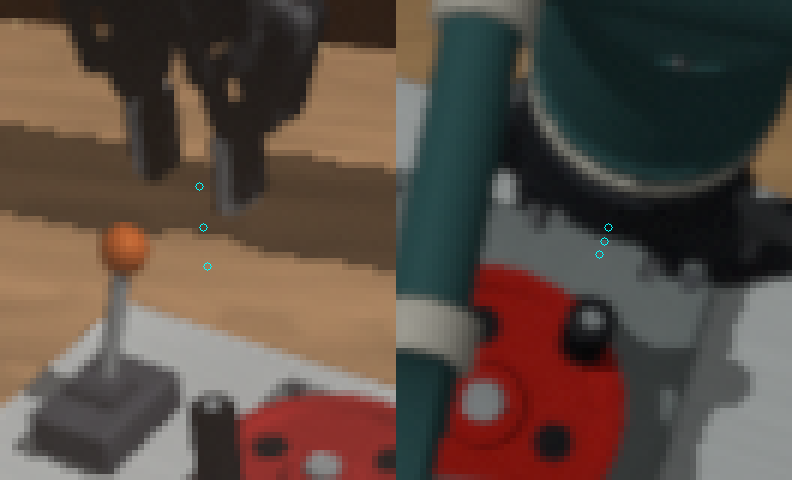

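The fingertips appear about 25–30 mm higher than the reported TCP, at crop (235,212) and (152,178). That explains the slip off the handle's top. I'll descend gradually while checking the force.

Emit:
step_arm(series=[0.003, -0.006, 0.02, 0, 0.003, -0.006, 0.06, 0, 0.003, -0.006, 0.1, 0, 0.003, -0.006, 0.118, 0, 0.003, -0.006, 0.12, 0], gripper=0.6)

```text
time: 7.0
tool_pos: [0.5426, -0.089, 0.2069]
tcp_rot: [-0.729, -3.053, 0.0]
wrist_force: [0.3, -0.5, -0.3]
width: 0.605
grip_force: 0.0
```

Emit:
step_arm(series=[0, 0, 0.006, 0, 0, 0, 0.012, 0, 0, 0, 0.012, 0])

```text
time: 7.38
tool_pos: [0.5435, -0.0891, 0.1962]
tcp_rot: [0.73, 3.055, 0.0]
wrist_force: [-0.7, -0.5, 1.1]
width: 0.601
grip_force: 0.0
```

Emit:
step_arm(series=[0, 0, 0, 0, 0, 0, 0, 0, 0, 0, 0, 0, 0, 0, 0, 0], gripper=0, newtons=60)

```text
time: 7.88
tool_pos: [0.544, -0.0894, 0.1967]
tcp_rot: [0.729, 3.054, -0.0]
wrist_force: [1.3, -1.7, 2.7]
width: 0.223
grip_force: 58.7
```

```bash
python3 - <<'E'
from h import *
ims=[]
for n in ("scene","top"):
    p=viewer.read_camera(n);im=cv2.cvtColor(p["image"],cv2.COLOR_RGB2BGR)
    c=proj(p,[.535,-.075,.22]).astype(int);x0,y0=c[0]-25,c[1]-30
    cr=cv2.resize(im[y0:y0+60,x0:x0+50],(400,480),interpolation=cv2.INTER_NEAREST)
    for X in ([.544,-.0894,.196],[.516,-.0456,.202]):
        u=(proj(p,X)-[x0,y0]+.5)*8; cv2.circle(cr,tuple(u.astype(int)),4,(255,255,0),1)
    ims.append(cr)
s=monitor.read_state();print(s["time"],s["tool_pos"],s["width"],s["wrist_force"],s["torque"])
cv2.imwrite("pics/c6.png",cv2.hconcat(ims))
E
```

```text
7.975 [ 0.54402296 -0.08940669  0.19666448] 0.2291006511229015 [-0.55145711 -1.98990892  3.5055312 ] [-0.30000817 -0.18448969 -0.016175  ]
```

View pics/c6.png

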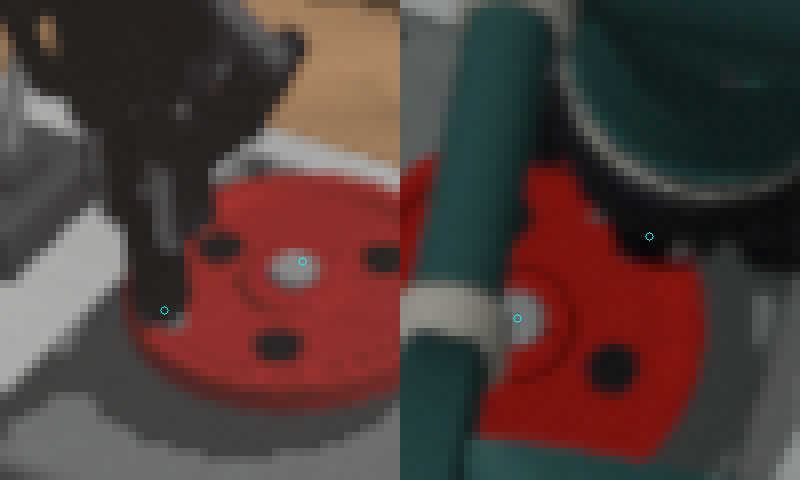

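Emit:
step_arm(series=[0, 0, 0, 0, 0, 0, 0, 0, 0, 0, 0.006, 0, 0, 0, 0.012, 0, 0, 0, 0.012, 0], gripper=0.5)

```text
time: 8.6
tool_pos: [0.5425, -0.0889, 0.1827]
tcp_rot: [-0.729, -3.054, 0.0]
wrist_force: [0.6, 0.7, 1.1]
width: 0.502
grip_force: 0.0
```

Emit:
step_arm(series=[0, 0, 0, 0, 0, 0, 0, 0, 0, 0, 0, 0, 0, 0, 0, 0], gripper=0)

```text
time: 9.1
tool_pos: [0.5434, -0.0891, 0.1841]
tcp_rot: [0.73, 3.055, 0.0]
wrist_force: [-0.4, 0.2, -0.6]
width: 0.238
grip_force: 58.7
```

```bash
cat > t.py <<'E'
import numpy as np,sys
from h import monitor
# args: hubx huby phi0cmd step n [radius]
hx,hy,p0,st=map(float,sys.argv[1:5]);n=int(sys.argv[5]);R=.05
s=monitor.read_state();d=s["tool_pos"][:2]-[hx,hy];f=s["wrist_force"][:2]
er=d/np.hypot(*d);et=np.array([er[1],-er[0]]) # clockwise
print("phi",np.arctan2(d[1],d[0]).round(3),"r",np.hypot(*d).round(4),"push",round(-f@et,2),"rad",round(-f@er,2),"t",s["time"],"q6",s["q"][5].round(2),"grip",s["grip_force"],s["width"])
A=np.deg2rad(153.1);B=np.deg2rad(63.1)
for k in range(1,n+1):
    p=p0-st*k
    print(*(round(R*(np.cos(p-a)-np.cos(p0-a)),4) for a in(A,B)),0,0,sep=", ",end=",  ")
print("end",p0-st*n)
E
python3 t.py .5184 -.0458 -1.047 .1 5
```

```text
phi -1.046 r 0.05 push -0.24 rad 0.34 t 9.1 q6 -1.31 grip 58.71015429496765 0.23834743769065528
0.0029, -0.004, 0, 0,  0.0063, -0.0078, 0, 0,  0.0099, -0.0112, 0, 0,  0.0139, -0.0142, 0, 0,  0.0182, -0.0167, 0, 0,  end -1.547
```

Emit:
step_arm(series=[0.0029, -0.004, 0, 0, 0.0063, -0.0078, 0, 0, 0.0099, -0.0112, 0, 0, 0.0139, -0.0142, 0, 0, 0.0182, -0.0167, 0, 0])

```text
time: 9.72
tool_pos: [0.5195, -0.0969, 0.1844]
tcp_rot: [0.729, 3.054, -0.003]
wrist_force: [1.3, -4.3, 0.7]
width: 0.233
grip_force: 58.8
```

```bash
python3 t.py .5184 -.0458 -1.547 .1 8
```

```text
phi -1.549 r 0.0511 push 1.24 rad -4.35 t 9.725 q6 -1.33 grip 58.8423353433609 0.233446593866611
0.0045, -0.0021, 0, 0,  0.0092, -0.0038, 0, 0,  0.0141, -0.005, 0, 0,  0.019, -0.0057, 0, 0,  0.024, -0.006, 0, 0,  0.029, -0.0057, 0, 0,  0.0339, -0.0049, 0, 0,  0.0388, -0.0036, 0, 0,  end -2.347
```

Emit:
step_arm(series=[0.0045, -0.0031, 0, 0, 0.0092, -0.0053, 0, 0, 0.0141, -0.0065, 0, 0, 0.019, -0.0072, 0, 0, 0.024, -0.0075, 0, 0, 0.029, -0.0072, 0, 0, 0.0339, -0.0064, 0, 0, 0.0388, -0.0051, 0, 0])

```text
time: 10.72
tool_pos: [0.4811, -0.0831, 0.1841]
tcp_rot: [-0.729, -3.054, 0.002]
wrist_force: [-2.7, -4.8, 5.2]
width: 0.235
grip_force: 59.1
```

```bash
python3 t.py .5184 -.047 -2.347 .1 8
```

```text
phi -2.372 r 0.0519 push 1.57 rad -5.3 t 10.725 q6 -1.32 grip 59.14822340011597 0.23524988036423314
0.0047, 0.0017, 0, 0,  0.0092, 0.0039, 0, 0,  0.0134, 0.0066, 0, 0,  0.0174, 0.0096, 0, 0,  0.021, 0.0131, 0, 0,  0.0243, 0.0168, 0, 0,  0.0272, 0.0209, 0, 0,  0.0296, 0.0253, 0, 0,  end -3.1470000000000002
```

Emit:
step_arm(series=[0.0048, 0.0007, 0, 0, 0.0094, 0.0024, 0, 0, 0.0136, 0.0051, 0, 0, 0.0176, 0.0081, 0, 0, 0.0212, 0.0116, 0, 0, 0.0245, 0.0153, 0, 0, 0.0274, 0.0194, 0, 0, 0.0298, 0.0238, 0, 0])

```text
time: 11.72
tool_pos: [0.4658, -0.0472, 0.1839]
tcp_rot: [-0.729, -3.053, -0.001]
wrist_force: [-4.4, -0.5, 6.0]
width: 0.238
grip_force: 59.2
```

```bash
python3 t.py .5175 -.0485 -3.147 .1 5
```

```text
phi 3.116 r 0.0517 push 0.6 rad -4.42 t 11.725 q6 -1.26 grip 59.162256717681885 0.23830989390378032
0.002, 0.0046, 0, 0,  0.0036, 0.0093, 0, 0,  0.0046, 0.0142, 0, 0,  0.0052, 0.0192, 0, 0,  0.0053, 0.0242, 0, 0,  end -3.647
```

Emit:
step_arm(series=[0.0027, 0.0043, 0, 0, 0.0049, 0.0087, 0, 0, 0.0059, 0.0136, 0, 0, 0.0065, 0.0186, 0, 0, 0.0066, 0.0236, 0, 0])

```text
time: 12.35
tool_pos: [0.4716, -0.0236, 0.1839]
tcp_rot: [-0.729, -3.055, -0.0]
wrist_force: [-0.7, -1.1, 3.1]
width: 0.235
grip_force: 59.1
```

```bash
python3 t.py .5162 -.0485 -3.647 .1 5
```

```text
phi 2.632 r 0.0511 push 1.27 rad -0.1 t 12.35 q6 -1.21 grip 59.10154581069946 0.23511069100492907
-0.0004, 0.005, 0, 0,  -0.0014, 0.0099, 0, 0,  -0.0028, 0.0147, 0, 0,  -0.0046, 0.0193, 0, 0,  -0.007, 0.0237, 0, 0,  end -4.147
```

Emit:
step_arm(series=[-0.0004, 0.005, 0, 0, -0.0014, 0.0099, 0, 0, -0.0028, 0.0147, 0, 0, -0.0046, 0.0193, 0, 0, -0.007, 0.0237, 0, 0])

```text
time: 12.98
tool_pos: [0.4887, -0.0054, 0.184]
tcp_rot: [-0.73, -3.055, -0.001]
wrist_force: [-1.6, 1.7, 4.5]
width: 0.234
grip_force: 59.2
```

```bash
python3 t.py .5162 -.0485 -4.147 .1 5
```

```text
phi 2.139 r 0.0511 push 0.47 rad -2.31 t 12.975 q6 -1.17 grip 59.168216586112976 0.23413404814358896
-0.0028, 0.0042, 0, 0,  -0.0059, 0.008, 0, 0,  -0.0095, 0.0116, 0, 0,  -0.0133, 0.0147, 0, 0,  -0.0175, 0.0175, 0, 0,  end -4.647
```

Emit:
step_arm(series=[-0.0026, 0.0045, 0, 0, -0.0056, 0.0084, 0, 0, -0.0092, 0.012, 0, 0, -0.013, 0.0151, 0, 0, -0.0172, 0.018, 0, 0])

```text
time: 13.6
tool_pos: [0.5126, 0.0025, 0.1841]
tcp_rot: [0.73, 3.055, 0.001]
wrist_force: [-1.2, 2.4, 4.2]
width: 0.235
grip_force: 59.2
```

```bash
python3 t.py .5162 -.0485 -4.647 .1 5
```

```text
phi 1.642 r 0.0511 push 1.03 rad -2.45 t 13.6 q6 -1.15 grip 59.16121959686279 0.23512753505187117
-0.0044, 0.0023, 0, 0,  -0.0091, 0.0042, 0, 0,  -0.0139, 0.0056, 0, 0,  -0.0188, 0.0065, 0, 0,  -0.0237, 0.007, 0, 0,  end -5.147
```

Emit:
step_arm(series=[-0.0045, 0.0027, 0, 0, -0.0092, 0.0047, 0, 0, -0.014, 0.0061, 0, 0, -0.0189, 0.007, 0, 0, -0.0238, 0.0075, 0, 0])

```text
time: 14.22
tool_pos: [0.5371, -0.0021, 0.184]
tcp_rot: [0.73, 3.055, -0.0]
wrist_force: [0.1, 2.0, 4.3]
width: 0.236
grip_force: 59.2
```

```bash
python3 t.py .5162 -.0485 -5.147 .1 5
```

```text
phi 1.147 r 0.0509 push 0.73 rad -1.83 t 14.225 q6 -1.15 grip 59.157875776290894 0.23572048282272998
-0.005, -0.0001, 0, 0,  -0.01, -0.0006, 0, 0,  -0.0148, -0.0017, 0, 0,  -0.0196, -0.0033, 0, 0,  -0.0242, -0.0053, 0, 0,  end -5.647
```

Emit:
step_arm(series=[-0.005, -0.0001, 0, 0, -0.01, -0.0006, 0, 0, -0.0148, -0.0017, 0, 0, -0.0196, -0.0033, 0, 0, -0.0242, -0.0053, 0, 0])

```text
time: 14.85
tool_pos: [0.5541, -0.0148, 0.1837]
tcp_rot: [-0.729, -3.05, -0.007]
wrist_force: [-4.6, 10.5, 6.3]
width: 0.236
grip_force: 59.5
```

```bash
python3 t.py .5162 -.0485 -5.647 .1 5
```

```text
phi 0.726 r 0.0507 push 10.85 rad -3.53 t 14.85 q6 -1.18 grip 59.48906064033508 0.23599629741224523
-0.0043, -0.0025, 0, 0,  -0.0084, -0.0053, 0, 0,  -0.0122, -0.0086, 0, 0,  -0.0156, -0.0123, 0, 0,  -0.0187, -0.0162, 0, 0,  end -6.147
```

Emit:
step_arm(series=[-0.0043, -0.0025, 0, 0, -0.0084, -0.0053, 0, 0, -0.0122, -0.0086, 0, 0])

```text
time: 15.22
tool_pos: [0.5619, -0.027, 0.1837]
tcp_rot: [-0.729, -3.052, -0.01]
wrist_force: [-1.7, 12.8, 5.8]
width: 0.237
grip_force: 59.4
```

```bash
python3 t.py .5162 -.0485 -5.947 .1 4
```

```text
phi 0.439 r 0.0505 push 12.33 rad -3.94 t 15.225 q6 -1.2 grip 59.42871809005737 0.23678347939661387
-0.0034, -0.0036, 0, 0,  -0.0065, -0.0076, 0, 0,  -0.0091, -0.0118, 0, 0,  -0.0113, -0.0163, 0, 0,  end -6.347
```

Emit:
step_arm(series=[-0.0034, -0.0036, 0, 0, -0.0065, -0.0076, 0, 0])

```text
time: 15.48
tool_pos: [0.565, -0.0363, 0.1838]
tcp_rot: [-0.729, -3.053, -0.012]
wrist_force: [-0.4, 13.9, 3.5]
width: 0.238
grip_force: 59.4
```

```bash
python3 t.py .5162 -.0485 -6.147 .1 2
```

```text
phi 0.245 r 0.0503 push 13.61 rad -3.03 t 15.475 q6 -1.22 grip 59.412574768066406 0.23816222722158364
-0.0026, -0.0042, 0, 0,  -0.0048, -0.0087, 0, 0,  end -6.347
```

Emit:
step_arm(series=[0.001, 0.003, 0, 0, 0.002, 0.006, 0, 0, 0.002, 0.006, 0, 0])

```text
time: 15.85
tool_pos: [0.565, -0.035, 0.1835]
tcp_rot: [-0.729, -3.054, 0.003]
wrist_force: [-3.4, 0.1, 4.0]
width: 0.24
grip_force: 59.5
```

Emit:
step_arm(series=[0, 0, 0, 0, 0, 0, 0, 0, 0, 0, -0.03, 0, 0, 0, -0.08, 0, 0, 0, -0.11, 0, 0, 0, -0.11, 0], gripper=0.5)

```text
time: 16.6
tool_pos: [0.5684, -0.0345, 0.2975]
tcp_rot: [0.728, 3.049, 0.002]
wrist_force: [-0.1, 0.1, 0.0]
width: 0.498
grip_force: 0.0
```

```bash
python3 - <<'E'
from h import *
p=viewer.read_camera("scene");im=cv2.cvtColor(p["image"],cv2.COLOR_RGB2BGR)
c=proj(p,[.46,-.11,.2]).astype(int);x0,y0=c[0]-60,c[1]-60
cr=cv2.resize(im[y0:y0+100,x0:x0+130],(780,600),interpolation=cv2.INTER_NEAREST)
cv2.imwrite("pics/c7.png",cr)
print([(r["score"],atz(p,r["point"],.226)) for r in viewer.spot_point(p,"lock_tip")[:1]])
s=monitor.read_state();x=s["tool_pos"];w=np.array([.353,-.171])-x[:2]
print(s["time"],x,s["wrist_force"],w@[-.892,.452],w@[.452,.892])
E
```

```text
[(0.63, array([ 0.41251145, -0.19270289,  0.226     ]))]
16.7 [ 0.56606947 -0.03423372  0.29327661] [-0.76614648 -0.02085366 -0.35101245] 0.1282396106501891 -0.21830292397130865
```

View pics/c7.png

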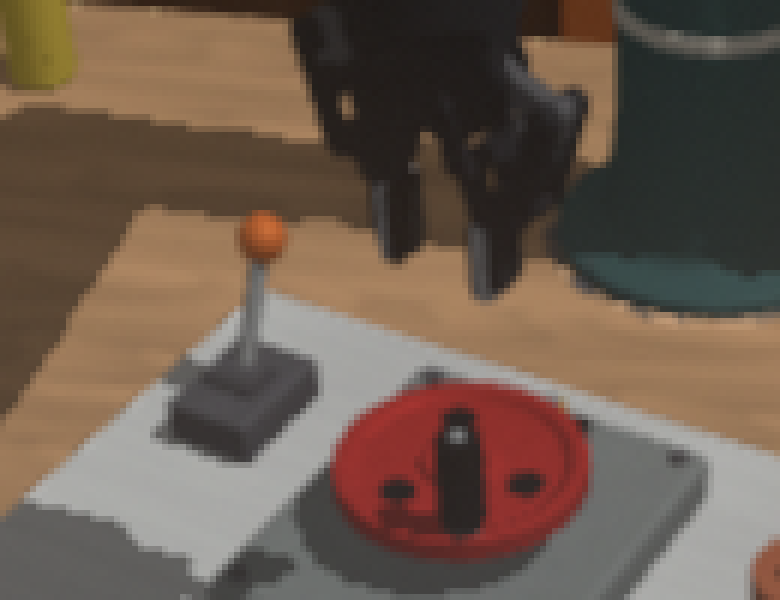

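The handle is released at (460,470), and the lever's ball at (263,237) is still on its near side. I'll move behind the lever with the fingers shut.

Emit:
step_arm(series=[0.02, -0.034, 0, 0, 0.046, -0.079, 0, 0, 0.072, -0.124, 0, 0, 0.098, -0.168, 0, 0, 0.122, -0.208, 0, 0, 0.128, -0.218, 0, 0, 0.128, -0.218, 0, 0], gripper=0, newtons=20)

```text
time: 17.58
tool_pos: [0.353, -0.1707, 0.2927]
tcp_rot: [-0.732, -3.054, -0.001]
wrist_force: [0.5, 0.2, 0.8]
width: -0.002
grip_force: 0.0
```

Emit:
step_arm(series=[0, 0, 0.04, 0, 0, 0, 0.08, 0, 0, 0, 0.11, 0, 0, 0, 0.115, 0, 0, 0, 0.115, 0])

```text
time: 18.2
tool_pos: [0.3542, -0.1705, 0.1792]
tcp_rot: [-0.728, -3.056, -0.001]
wrist_force: [0.3, 0.4, 2.4]
width: 0.003
grip_force: 0.0
```

```bash
python3 - <<'E'
from h import *
p=viewer.read_camera("scene");im=cv2.cvtColor(p["image"],cv2.COLOR_RGB2BGR)
c=proj(p,[.40,-.18,.2]).astype(int);x0,y0=c[0]-40,c[1]-45
cv2.imwrite("pics/c8.png",cv2.resize(im[y0:y0+75,x0:x0+90],(720,600),interpolation=cv2.INTER_NEAREST))
s=monitor.read_state();print(s["time"],s["tool_pos"],s["wrist_force"])
E
```

```text
18.25 [ 0.35465407 -0.17091303  0.18003412] [-0.45536559  0.1110669   0.46137825]
```

View pics/c8.png

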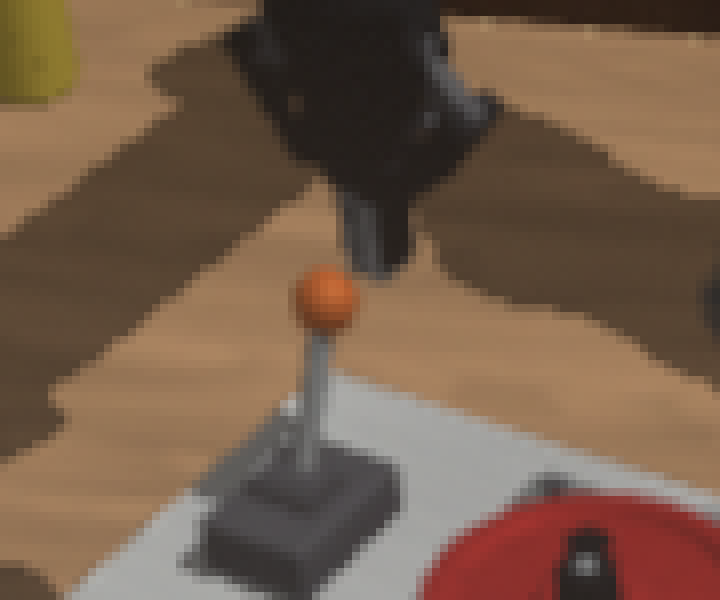

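```bash
python3 - <<'E'
from h import *
p=viewer.read_camera("scene");c=proj(p,[.40,-.18,.2]).astype(int);o=c-[40,45]
for X in ([.353,-.171,.18],[.353,-.171,.207],[.353,-.171,.22],[.348,-.171,.207],[.3895,-.18,.224]): print(X,(proj(p,X)-o+.5)*8)
uv=np.array([375,275])/8-.5+o
for z in (.195,.207,.22): print(z,atz(p,uv,z))
uv=np.array([327,300])/8-.5+o; print(atz(p,uv,.225))
E
```

```text
[0.353, -0.171, 0.18] [391.24615069 345.96884828]
[0.353, -0.171, 0.207] [384.99793517 289.9151041 ]
[0.353, -0.171, 0.22] [381.92505762 262.34656307]
[0.348, -0.171, 0.207] [388.42595971 283.17077958]
[0.3895, -0.18, 0.224] [332.77401099 301.85130835]
0.195 [ 0.32522709 -0.18441637  0.195     ]
0.207 [ 0.34305828 -0.17805134  0.207     ]
0.22 [ 0.3623754  -0.17115589  0.22      ]
[ 0.39006343 -0.18206257  0.225     ]
```

Emit:
step_arm(series=[0, 0, 0.008, 0, -0.01, 0.002, 0.008, 0, -0.02, 0.004, 0.008, 0, -0.03, 0.005, 0.008, 0, -0.041, 0.007, 0.008, 0, -0.052, 0.009, 0.008, 0, -0.063, 0.011, 0.008, 0, -0.074, 0.013, 0.008, 0])

```text
time: 19.3
tool_pos: [0.4258, -0.1928, 0.1706]
tcp_rot: [-0.729, -3.055, -0.0]
wrist_force: [-0.9, 0.4, 0.3]
width: 0.001
grip_force: 0.5
```

Emit:
step_arm(series=[-0.004, 0.001, 0, 0, -0.008, 0.001, 0, 0])

```text
time: 19.55
tool_pos: [0.4329, -0.1952, 0.1706]
tcp_rot: [-0.729, -3.055, -0.001]
wrist_force: [-0.7, 0.7, -2.2]
width: -0.002
grip_force: 0.5
```

Emit:
step_arm(series=[-0.004, 0.001, 0, 0, -0.008, 0.001, 0, 0])

```text
time: 19.8
tool_pos: [0.4363, -0.1962, 0.1704]
tcp_rot: [-0.727, -3.046, -0.003]
wrist_force: [-18.8, 7.4, 11.7]
width: 0.0
grip_force: 10.0
```

Emit:
step_arm(series=[-0.003, 0.001, 0, 0, -0.005, 0.001, 0, 0])

```text
time: 20.05
tool_pos: [0.4362, -0.1961, 0.1703]
tcp_rot: [-0.724, -3.036, -0.004]
wrist_force: [-30.6, 10.3, 19.0]
width: -0.002
grip_force: 16.2
```

```bash
python3 - <<'E'
from h import *
p=viewer.read_camera("scene");im=cv2.cvtColor(p["image"],cv2.COLOR_RGB2BGR)
hsv=cv2.cvtColor(p["image"],cv2.COLOR_RGB2HSV).astype(int)
m=((hsv[...,0]>3)&(hsv[...,0]<15)&(hsv[...,1]>170)&(hsv[...,2]>90)).astype(np.uint8)
k,l,st,ce=cv2.connectedComponentsWithStats(m)
for i in range(1,k):
    if st[i,4]>8: print(ce[i],st[i,4],atz(p,ce[i],.225).round(4))
for a in(0,.8,.9,1.0):
    x=-.045+.08*np.sin(a-.5);y=-.165;z=.154+.08*np.cos(a-.5);c,s=np.cos(.288),-np.sin(.288)
    X=[.516+c*x-s*y,-.0456+s*x+c*y,z];print(a,np.round(X,4),proj(p,X).round(1))
s=monitor.read_state();print(s["time"],s["tool_pos"],s["wrist_force"])
E
```

```text
[289.50574713 117.20689655] 87 [ 0.1147 -0.0624  0.225 ]
[395.63403263 125.38461538] 858 [0.116  0.3096 0.225 ]
[331.25 125.5 ] 12 [0.1515 0.0917 0.225 ]
[450.19230769 129.96153846] 26 [0.1192 0.4884 0.225 ]
[470.66666667 131.41666667] 24 [0.1185 0.5536 0.225 ]
[525.17445255 138.68905109] 1370 [0.1394 0.717  0.225 ]
[220.5    168.0625] 16 [ 0.4603 -0.2072  0.225 ]
[543.40236686 207.36686391] 169 [0.4909 0.6725 0.225 ]
[ 59.80051813 376.23186528] 772 [ 1.1158 -0.2842  0.225 ]
0 [ 0.3892 -0.1801  0.2242] [236.1 156.1]
0.8 [ 0.4487 -0.1977  0.2304] [224.5 164.7]
0.9 [ 0.4559 -0.1999  0.2277] [223.2 166.7]
1.0 [ 0.4628 -0.2019  0.2242] [221.9 168.9]
20.1 [ 0.43609983 -0.19606024  0.17031064] [-28.21086645   8.93975881  19.27740578]
```

Firm stop, and the ball sits where 1.0 rad predicts. Backing off now.

Emit:
step_arm(series=[0.006, -0.001, 0, 0, 0.015, -0.003, 0, 0, 0.03, -0.005, 0, 0, 0.05, -0.009, 0, 0, 0.05, -0.009, -0.05, 0, 0.05, -0.009, -0.1, 0, 0.05, -0.009, -0.13, 0, 0.05, -0.009, -0.13, 0])

```text
time: 21.1
tool_pos: [0.3982, -0.1858, 0.3045]
tcp_rot: [0.728, 3.049, -0.003]
wrist_force: [0.2, -0.6, -0.9]
width: -0.001
grip_force: 0.0
```

```bash
python3 - <<'E'
from h import *
p=viewer.read_camera("scene");im=cv2.cvtColor(p["image"],cv2.COLOR_RGB2BGR)
c=proj(p,[.45,-.13,.2]).astype(int);x0,y0=c[0]-60,c[1]-60
cv2.imwrite("pics/c9.png",cv2.resize(im[y0:y0+100,x0:x0+130],(780,600),interpolation=cv2.INTER_NEAREST))
s=monitor.read_state();print(s["time"],s["tool_pos"],s["wrist_force"],(proj(p,[.4628,-.2019,.2242])-[x0,y0]+.5)*6)
E
```

```text
21.15 [ 0.39720204 -0.18519898  0.30216005] [-0.06050526  0.29054068 -1.19448331] [212.70666924 326.59621062]
```

View pics/c9.png

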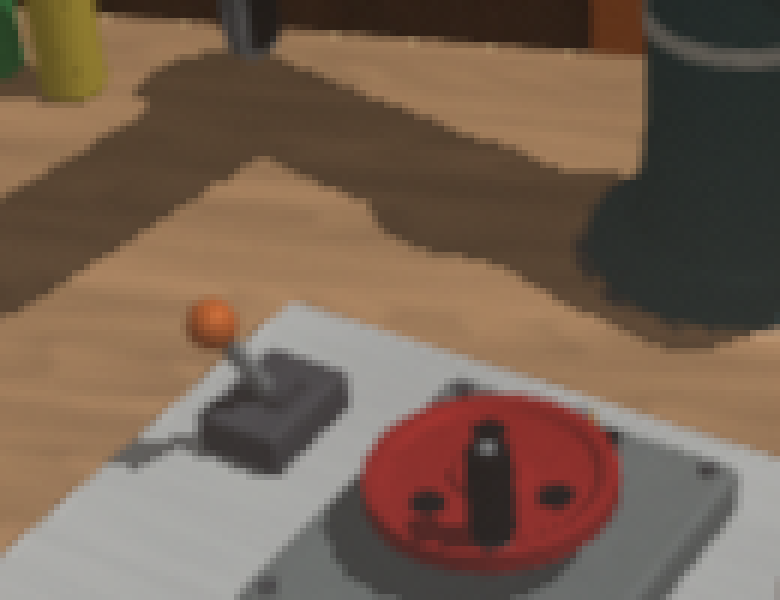

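The ball is at (213,323), which matches the locked prediction of (213,327), and the arm is clear of everything. Handing in.

```bash
python3 -c "
from h import *
print(job.finish_job())"
```

```text
the job is handed in; nothing more can be done
None
```

I wound the tension wheel to about 13.6 N of turning push and stopped, swung the lock lever to its far stop, backed the arm clear and handed the job in; the hand-in returned no verdict.

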